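# Present a filter slide to be read, label up

### The job

Lift the orange-framed filter slide out of its stand, find its frosted label end by the clipped corner, and show the label: hold the slide about 12 cm above the light pad, with the frosted end over the pad's white disc and the label face turned up by about 45 degrees from upright. Keep your fingers off the frosted label and leave the other slides, the flasks, the bottle and the beaker as they are. Finish while still holding the slide there, steady.

Things in the scene. Friction and masses are not known exactly. Their poses are not given: they have to be found in the camera images.
- slide_amber: Orange-framed slide, amber glass, 90 x 8 x 40 mm, 35 to 70 g, on its long edge in a stand, any yaw. Origin: centre. x: along the length to the frosted end; y: out of the label face; z: along the width, up at the start. The upper corner at the frosted end (+x +z) is clipped, 12 mm long, 10 high, a step with a black floor seen from above. Facing the label one has the clipped corner at the left; facing the plain back, at the right.
- slide_amber_label (a point): Centre of the frosted white label of the orange slide, at x 29, y 4, z 0 mm of the slide; axes as the slide. The label covers the last 30 mm of length (x 15 to 45 mm) on the +y face only; the other 60 mm is for handling.
- slide_blue: Another slide of the same shape with a blue frame, in its own stand; leave it. Origin and axes as the orange one.
- slide_green: Another slide of the same shape with a green frame, in its own stand; leave it. Origin and axes as the orange one.
- pad_disc (a point): Centre of the white disc (60 mm across), on the top face of the black light pad (120 x 120 x 8 mm, fixed on the table). z up, 8 mm above the table.
- stand_amber: Fixed aluminium stand of the orange slide, 60 x 40 x 22 mm; origin: centre of underside; x along the slot, which is 9.6 mm wide, 14 mm deep and open at both ends. The slide stands in it with its centre 28 mm above the table and its upper 26 mm showing; draw it straight up. The other slides have the same stands, at least 110 mm apart.
- flasks: Bystander: stack of three clear culture flasks with yellow caps, 75 x 42 mm and 80 mm high, at the back of the table. Origin at the centre of the underside.
- bottle: Bystander: glass bottle with blue cap, 64 mm across, 140 mm high, at the back. Origin at the centre of the underside.
- beaker: Bystander: empty clear beaker, 60 mm across, 70 mm high, at the back. Origin at the centre of the underside.

How it is judged:
By the outcome, as a careful person would: the job done as asked, in the order asked, and still so for the second after the job is handed in, while the arm keeps its last pose, push and grip.
It also fails if it takes over 35 s, if anything falls off the work surface, if the arm or the gripper's body presses on something with over 40 N, if the wrist force passes 120 N, or if a joint passes its speed limit or range.

### The arm

A 7-joint arm with a two-finger parallel gripper is mounted at the origin on the work surface. World frame = base frame: x ahead of the robot, y to its left, z up, the work surface at z = 0. Lengths are in m, angles in rad, forces in N, time in s.
With the tool pointing down it reaches from about 0.4 to 0.9 m from the base axis. Payload 5.5 kg.
Tool frame: the origin (TCP) lies at the very end of the fingers, on their centre line; the grasp point (between the pads) lies 19 mm behind it; z points along the fingers, y is the line along which they close (so a half turn about z gives the same grasp; the last joint's range is limited). The gripper opens to 85 mm and grips with 20 to 120 N. Pads are 22 mm wide; open, the fingers measure 114 mm over their backs; the gripper's body (76 mm by 85 mm) begins 54 mm behind the grasp point. The pads swing forward as they close: fully open they stand 13 mm farther back than shut.
Start: joints at [1.583, 0.501, -0.427, 1.55, 0.221, 1.138, -0.21], TCP at [0.161, -0.63, 0.231] pointing down, gripper open.
Joint ranges: [-2.88, 2.88], [-0.31, 2.03], [-1.54, 1.56], [0.2, 2.42], [-1.41, 4.55], [0.19, 2.02], [-2.57, 2.57]. Speed limits (rad/s): [2.57, 2.57, 3.14, 3.14, 3.14, 3.14, 3.14].

### API

Orientations are given as a unit quaternion [x, y, z, w].
In Python, from plant import * gives the robot as it stands.
- The arm moves only by the tool send_rows, never from a script. Its argument "deltas" is a list of rows, each a list of 6 numbers: the shift along the tool's x, y, z in cm, then the turn, a rotation vector about the tool's x, y, z in degrees. In form: [[tx, ty, tz, wx, wy, wz], ...]. A call has 1 to 20 rows; each row shifts and turns the commanded pose from where the row before left it, along the tool's axes as they then stand; what a row does not reach is not made up. A row lasts 1/12 s, in which the tool goes at most 41.7 mm and 7.16 degrees, less where a joint would pass 70% of its speed; a pose out of reach is approached as far as the arm can. A call with a gripper value outside its range is refused whole. "hand" is the gripper command: -1 is shut, 1 is fully open, values between are in proportion, set as the call begins (left out, the last holds). The fingers move at their own pace and stop on an object; "squeeze" is the grip in N (left out, the last holds). Time passes only in rows, so rows that do not move let the fingers close. It gives the time, the measured TCP pose, the force, the opening and the grip force at its end, in the units of the state.
- state(): the state, without advancing time (a new reading comes with each control period).
- capture(name): name is "side" or "top" or "wrist"; returns the picture (384x512x3 uint8, red, green, blue); there is no depth.
- camera_info(name): a dict with "fov_y" (degrees; the focal length in pixels is half the picture's height over the tangent of half this angle, whatever the lens; pixels are square), "cx", "cy" (the principal point, pixels), "view" (4x4, takes a point from world to camera coordinates). Camera axes: x right, y down, z forward; pixel columns grow to the right and rows downward; lengths in m; the calibration is good to about 2 mm. A picture is of the moment at which its call begins: read the wrist's pose just before it. camera_info takes no time and is no camera call; for the wrist camera it gives the pose at the moment of the call.
- finish_job(): hands the job in; it is judged then, once.
The state is a dict: "t": time; "joint_pos": joint angles; "qd": joint speeds; "effort": joint torques, N m; "tcp_pos": TCP position; "tcp_rot": TCP orientation; "wrist_force": force on the tool from outside, world axes, zero at the start; "ft_torque": the same for the moment, N m; "finger_gap": finger opening in m; "finger_force": force on a finger pad.
Only numpy, scipy, OpenCV 4.12 (cv2) and the standard library are available. Lean on these libraries where they do the work, as an engineer would, in place of code of your own. Each camera call takes 0.05 s, during which the arm holds its last target. There are 200 camera calls.

## Working session

There is one attempt and no reset: what is moved stays moved. The work goes in short steps, Python scripts to look and compute and a tool call to move; the robot and the scene stay as the last step left them, time stands still between calls to the robot, and variables do not carry over. Pictures are saved under pics/ and viewed, at most 10 in all, crops included, and the job is handed in when it is done.

Besides the shell and the picture viewer there is one more tool, called after "Call:" in YAML: its name, and indented under it one key for each argument. send_rows: Moves the arm, as the interface text tells. Its arguments: {"type":"object","properties":{"deltas":{"type":"array"},"hand":{"type":"number"},"squeeze":{"type":"number"}},"required":["deltas"]}

```bash
mkdir -p pics; cat > h.py <<'E'
from plant import *
import numpy as np, cv2
from scipy.spatial.transform import Rotation as R
def ray(ci,u,v):
    f=192/np.tan(np.radians(ci["fov_y"])/2); V=np.array(ci["view"])
    d=V[:3,:3].T@np.array([(u-ci["cx"])/f,(v-ci["cy"])/f,1]); return -V[:3,:3].T@V[:3,3], d
def onz(ci,u,v,z):
    o,d=ray(ci,u,v); return o+d*(z-o[2])/d[2]
def proj(ci,p):
    f=192/np.tan(np.radians(ci["fov_y"])/2); V=np.array(ci["view"]); c=V[:3,:3]@np.array(p)+V[:3,3]
    return ci["cx"]+f*c[0]/c[2], ci["cy"]+f*c[1]/c[2]
def cap(n,fn):
    ci=camera_info(n); im=capture(n); cv2.imwrite("pics/"+fn,im[:,:,::-1]); return ci,im
E
python3 - <<'E'
from h import *
ims=[]
for n in("top","side"):
    ci,im=cap(n,n+"0.png"); ims.append(im)
    print(n,{k:(np.round(v,3).tolist()) for k,v in ci.items() if not isinstance(v,str)}, [k for k in ci])
ci,im=cap("wrist","wrist0.png")
print(np.round(ci["view"],3).tolist(),ci["fov_y"])
big=np.vstack([cv2.resize(i,(800,600))[:, :] for i in ims[:1]])
cv2.imwrite("pics/top0b.png",big[:,:,::-1])
s=state();print(s["tcp_pos"],s["tcp_rot"],s["finger_gap"],s["t"])
hsv=cv2.cvtColor(ims[0],cv2.COLOR_RGB2HSV)
m=cv2.inRange(hsv,(5,120,100),(25,255,255))
n,l,st,c=cv2.connectedComponentsWithStats(m)
for i in range(1,n):
    if st[i,4]>15: print(st[i],c[i])
E
```

```text
top {'fov_y': 42.675, 'cx': 261.606, 'cy': 196.56, 'view': [[0.023, -1.0, 0.016, -0.025], [-0.986, -0.026, -0.166, 0.628], [0.167, -0.012, -0.986, 1.084], [0.0, 0.0, 0.0, 1.0]]} ['fov_y', 'cx', 'cy', 'view']
side {'fov_y': 53.296, 'cx': 253.781, 'cy': 196.257, 'view': [[-0.933, -0.359, 0.003, 0.553], [-0.281, 0.726, -0.627, 0.213], [0.223, -0.586, -0.779, 0.727], [0.0, 0.0, 0.0, 1.0]]} ['fov_y', 'cx', 'cy', 'view']
[[0.248, -0.969, -0.001, -0.649], [-0.929, -0.238, 0.283, -0.036], [-0.274, -0.07, -0.959, 0.378], [0.0, 0.0, 0.0, 1.0]] 58.71322925108005
[ 0.16114756 -0.62913453  0.23048624] [ 9.92143160e-01  1.25105383e-01 -7.32547955e-05 -7.67239879e-04] 0.08547109558474664 0.15
[293 215  13  31  75] [298.78666667 229.33333333]
```

View pics/top0b.png

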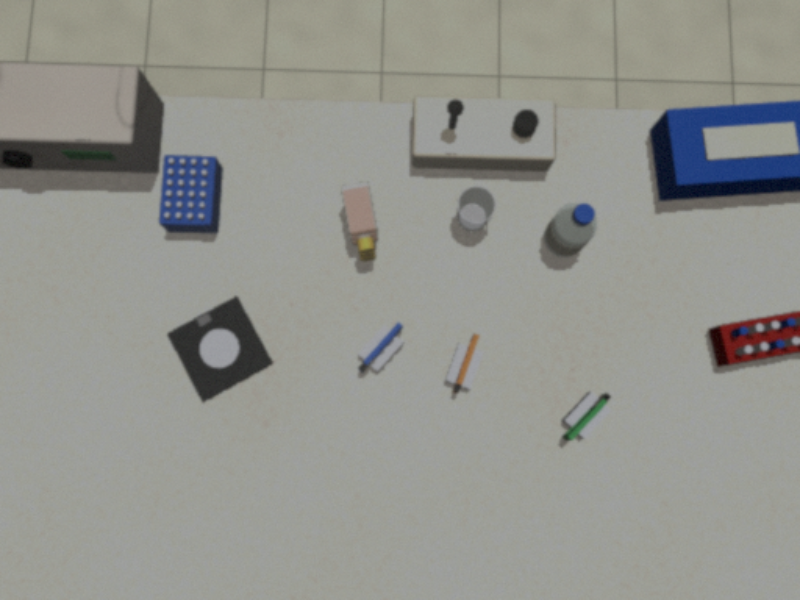

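View pics/side0.png

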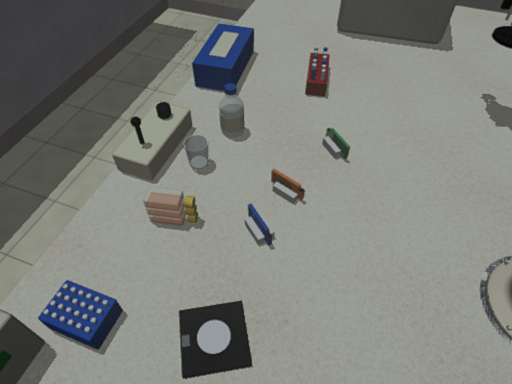

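The top view shows the orange slide at about (466,362) in the 800 px picture. Its black clipped end is at (457,388), nearest the robot. The disc is at (219,349). The side view agrees.

```bash
cat > m0.py <<'E'
from h import *
for n in("top","side"):
    ci=camera_info(n); im=cv2.imread("pics/"+n+"0.png"); hsv=cv2.cvtColor(im,cv2.COLOR_BGR2HSV)
    m=cv2.inRange(hsv,(5,120,90),(22,255,255))
    k,l,st,c=cv2.connectedComponentsWithStats(m)
    i=1+np.argmax(st[1:,4]); pts=np.argwhere(l==i)[:,::-1]
    P=np.array([onz(ci,u,v,0.047) for u,v in pts])[:,:2]
    w,V=np.linalg.eigh(np.cov(P.T)); d=V[:,1]; s=(P-P.mean(0))@d
    print(n,"amber",st[i],P.mean(0),"dir",d,s.min(),s.max())
    m=cv2.inRange(hsv,(0,0,150),(180,60,255))
    k,l,st,c=cv2.connectedComponentsWithStats(m)
    for j in range(1,k):
        if 200<st[j,4]<3000 and .7<st[j,2]/st[j,3]<1.4: print(" disc?",st[j],c[j],onz(ci,*c[j],0.008))
E
python3 m0.py
```

```text
top amber [293 215  13  31  75] [ 0.55477912 -0.09688132] dir [-0.94569145  0.32506567] -0.03629054602217181 0.03859539995144636
 disc? [ 469    0   43   53 1975] [490.68607595  26.55797468] [ 1.09488826 -0.58971038  0.008     ]
 disc? [129 211  23  24 425] [139.96705882 222.47058824] [0.56572349 0.27743863 0.008     ]
side amber [272 169  29  18  97] [ 0.55161967 -0.09720005] dir [-0.94574844  0.32489981] -0.038996648123434556 0.03745802799958385
 disc? [210  32  28  25 348] [223.79310345  43.82758621] [ 0.9463243  -0.63516403  0.008     ]
 disc? [198 321  32  32 830] [213.37831325 336.37710843] [0.56331869 0.27712136 0.008     ]
```

Call:
send_rows:
  deltas:
    - [1,-0.8,0,0,0,0]
    - [2,-1.6,0,0,0,0]
    - [2.6,-2.07,0,0,0,0]
    - [2.6,-2.07,0,0,0,0]
    - [2.6,-2.07,0,0,0,0]
    - [2.6,-2.07,0,0,0,0]
    - [2.6,-2.07,0,0,0,0]
    - [2.6,-2.07,0,0,0,0]
    - [2.6,-2.07,0,0,0,0]
    - [2.6,-2.07,0,0,0,0]
    - [2.6,-2.07,0,0,0,0]
    - [2.6,-2.07,0,0,0,0]
    - [2.6,-2.07,0,0,0,0]
    - [2.6,-2.07,0,0,0,0]
    - [2.6,-2.07,0,0,0,0]
    - [2.6,-2.07,0,0,0,0]
    - [2.6,-2.07,0,0,0,0]
    - [2.6,-2.07,0,0,0,0]
    - [2.6,-2.07,0,0,0,0]
    - [2.6,-2.07,0,0,0,0]
  hand: 0.2
  squeeze: 40

```text
t: 1.82
tcp_pos: [0.5455, -0.1194, 0.2313]
tcp_rot: [0.992, 0.125, -0.0, 0.0]
wrist_force: [0.1, -0.2, -0.9]
finger_gap: 0.0516
finger_force: 0.0
```

Call:
send_rows:
  deltas:
    - [1.3,-1.0,0,0,0,0]
    - [0.9,-0.7,0,0,0,0]
    - [0,0,0.7,0,0,4.2]
    - [0,0,1.3,0,0,4.2]
    - [0,0,1.3,0,0,4.2]
    - [0,0,1.3,0,0,4.2]
    - [0,0,1.3,0,0,4.2]
    - [0,0,1.3,0,0,4.2]
    - [0,0,1.3,0,0,4.2]
    - [0,0,0.7,0,0,4.0]
    - [0,0,0,0,0,0]
    - [0,0,0,0,0,0]
    - [0,0,0,0,0,0]

```text
t: 2.9
tcp_pos: [0.5625, -0.1001, 0.1399]
tcp_rot: [0.986, -0.164, 0.0, 0.0]
wrist_force: [0.3, 0.3, 0.1]
finger_gap: 0.0513
finger_force: 0.0
```

```bash
cat > m1.py <<'E'
from h import *
import sys
s=state(); ci,im=cap("wrist",sys.argv[1]); z=float(sys.argv[2])
print("tcp",s["tcp_pos"],"t",s["t"],"gap",s["finger_gap"],"F",s["wrist_force"]); Rm=R.from_quat(s["tcp_rot"]).as_matrix(); print(Rm.round(3).tolist(),"q",np.round(s["joint_pos"],3))
hsv=cv2.cvtColor(im,cv2.COLOR_RGB2HSV); m=cv2.inRange(hsv,(5,120,70),(22,255,255))
k,l,st,c=cv2.connectedComponentsWithStats(m); i=1+np.argmax(st[1:,4]); print(st[i])
pts=np.argwhere(l==i)[:,::-1].astype(float)
P=np.array([onz(ci,u,v,z) for u,v in pts])[:,:2]
w,V=np.linalg.eigh(np.cov(P.T)); d=V[:,1]; d=d if d[0]<0 else -d; n=np.array([-d[1],d[0]])
a=(P-P.mean(0))@d; b=(P-P.mean(0))@n
print("mean",P.mean(0),"dir",d,a.min(),a.max(),b.min(),b.max(),"az tool y",np.degrees(np.arctan2(Rm[1,1],Rm[0,1])),"az n",np.degrees(np.arctan2(n[1],n[0])))
E
python3 m1.py w1.png 0.048
```

```text
tcp [ 0.56254461 -0.10007942  0.13989155] t 2.9 gap 0.05132259080636221 F [0.25982499 0.29751248 0.06571226]
[[0.946, -0.324, 0.001], [-0.324, -0.946, -0.0], [0.001, 0.0, -1.0]] q [ 0.541  0.489 -0.528  1.83   0.306  0.904 -2.028]
[ 258  148   11  110 1168]
mean [ 0.55612005 -0.09988812] dir [-0.94571138  0.32500768] -0.04100924106075691 0.04173499578124368 -0.0037216557390945446 0.003834940650219746 az tool y -108.92834325382702 az n -108.96604048399949
```

View pics/w1.png

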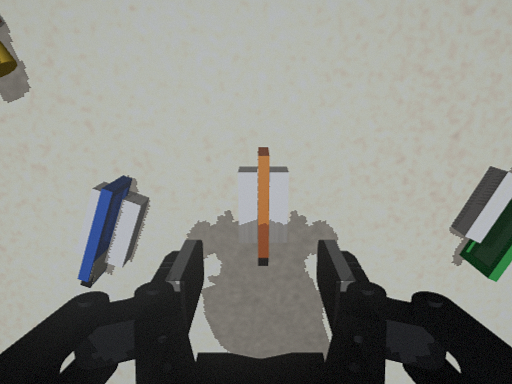

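The wrist view shows the slide upright between the fingers, from (263,147) to (263,258). The black step is at its lower end (263,262), so the frosted end is towards the robot. Next I go down with a small correction.

Call:
send_rows:
  deltas:
    - [0,0.1,0.8,0,0,0]
    - [0,0,1.4,0,0,0]
    - [0,0,1.6,0,0,0]
    - [0,0,1.6,0,0,0]
    - [0,0,1.4,0,0,0]
    - [0,0,0.7,0,0,0]
    - [0,0,0,0,0,0]
    - [0,0,0,0,0,0]
    - [0,0,0,0,0,0]

```text
t: 3.7
tcp_pos: [0.5628, -0.1009, 0.065]
tcp_rot: [0.986, -0.165, 0.001, -0.0]
wrist_force: [-0.9, -0.8, 0.1]
finger_gap: 0.0512
finger_force: 0.0
```

```bash
python3 m1.py w2.png 0.048; python3 - <<'E'
from h import *
ci=camera_info("wrist"); s=state(); print("tcp px",proj(ci,s["tcp_pos"]))
p=np.array(s["tcp_pos"]);p[2]=.048;print(proj(ci,p))
E
```

```text
tcp [ 0.56282902 -0.10085057  0.06501375] t 3.7 gap 0.05119933534694407 F [-0.86844262 -0.77783133  0.05309613]
[[0.945, -0.326, 0.001], [-0.326, -0.945, -0.0], [0.001, -0.0, -1.0]] q [ 0.5    0.595 -0.477  1.868  0.379  0.768 -2.086]
[ 256  168   16  154 2290]
mean [ 0.5594023 -0.1009096] dir [-0.94618559  0.32362452] -0.04028748948896491 0.04498844261349903 -0.0038488455123706815 0.003926267660098577 az tool y -109.01615170597645 az n -108.88226300473826
tcp px (np.float64(261.064032736886), np.float64(255.08675136265882))
(np.float64(260.9218571147569), np.float64(239.5916900161617))
```

View pics/w2.png

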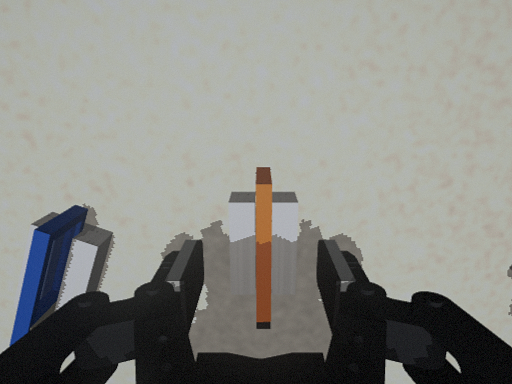

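The slide sits about 3 px (1.3 mm) to the right of the finger midline (264 against 261). I shift it, go down and close.

Call:
send_rows:
  deltas:
    - [0,0.13,0.4,0,0,0]
    - [0,0,0.8,0,0,0]
    - [0,0,0.9,0,0,0]
    - [0,0,0.8,0,0,0]
    - [0,0,0.6,0,0,0]
    - [0,0,0.4,0,0,0]
    - [0,0,0,0,0,0]
    - [0,0,0,0,0,0]
    - [0,0,0,0,0,0]

```text
t: 4.5
tcp_pos: [0.5619, -0.102, 0.0255]
tcp_rot: [0.986, -0.165, 0.0, -0.0]
wrist_force: [-0.3, -0.0, 0.0]
finger_gap: 0.0515
finger_force: 0.0
```

Call:
send_rows:
  deltas:
    - [0,0,0,0,0,0]
    - [0,0,0,0,0,0]
    - [0,0,0,0,0,0]
    - [0,0,0,0,0,0]
    - [0,0,0,0,0,0]
    - [0,0,0,0,0,0]
    - [0,0,0,0,0,0]
    - [0,0,0,0,0,0]
    - [0,0,0,0,0,0]
    - [0,0,0,0,0,0]
    - [0,0,0,0,0,0]
    - [0,0,0,0,0,0]
  hand: -1
  squeeze: 40

```text
t: 5.5
tcp_pos: [0.5621, -0.1022, 0.0257]
tcp_rot: [0.986, -0.165, 0.0, 0.0]
wrist_force: [0.0, -0.9, 4.6]
finger_gap: 0.0071
finger_force: 41.1
```

Call:
send_rows:
  deltas:
    - [0,0,-0.2,0,0,0]
    - [0,0,-0.4,0,0,0]
    - [0,0,-0.6,0,0,0]
    - [0,0,-0.8,0,0,0]
    - [0,0,-1,0,0,0]
    - [0,0,-1.3,0,0,0]
    - [0,0,-1.6,0,0,0]
    - [0,0,-2,0,0,0]
    - [0,0,-2,0,0,0]
    - [0,0,-2,0,0,0]
    - [0,0,-2,0,0,0]
    - [0,0,-1.5,0,0,0]
    - [0,0,-0.8,0,0,0]
    - [0,0,0,0,0,0]
    - [0,0,0,0,0,0]
    - [0,0,0,0,0,0]

```text
t: 6.83
tcp_pos: [0.5609, -0.1022, 0.1866]
tcp_rot: [0.986, -0.165, -0.001, 0.0]
wrist_force: [0.1, -0.9, -0.5]
finger_gap: 0.0074
finger_force: 40.4
```

```bash
python3 - <<'E'
from h import *
s=state(); ci,a=cap("wrist","w3.png"); ci,b=cap("side","s3.png")
print(s["tcp_pos"],s["tcp_rot"],s["t"],s["finger_gap"],s["finger_force"],s["wrist_force"],np.round(s["joint_pos"],3))
u,v=map(int,proj(ci,s["tcp_pos"])); c=b[max(0,v-70):v+70,max(0,u-70):u+70]
c=cv2.resize(c,(384,384)); cv2.imwrite("pics/j3.png",np.hstack([cv2.resize(a,(400,300)),cv2.resize(c,(300,300))])[:,:,::-1])
E
```

```text
[ 0.56090169 -0.1021568   0.18655332] [ 9.86240003e-01 -1.65318374e-01 -6.98391494e-04  5.90930787e-05] 6.8333 0.00740472088894818 40.41074573993683 [ 0.05283718 -0.93246875 -0.54101133] [ 0.568  0.43  -0.553  1.795  0.265  0.992 -1.993]
```

View pics/j3.png

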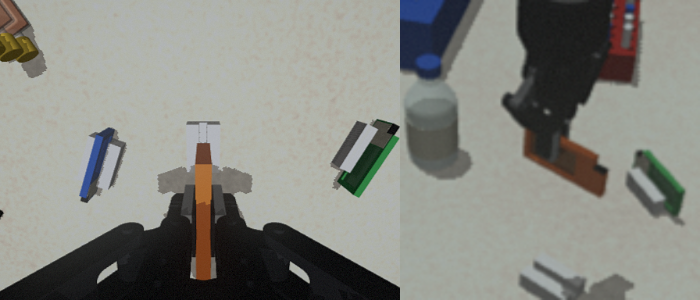

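The slide is out, held level. From the +y side the step is at the right, so that face is the plain back. Now I turn it in yaw, then tilt it.

Call:
send_rows:
  deltas:
    - [0,0,0,0,0,-2]
    - [0,0,0,0,0,-4]
    - [0,0,0,0,0,-5]
    - [0,0,0,0,0,-6]
    - [0,0,0,0,0,-6]
    - [0,0,0,0,0,-6]
    - [0,0,0,0,0,-6]
    - [0,0,0,0,0,-6]
    - [0,0,0,0,0,-6]
    - [0,0,0,0,0,-6]
    - [0,0,0,0,0,-6]
    - [0,0,0,0,0,-6]
    - [0,0,0,0,0,-6]
    - [0,0,0,0,0,-6]
    - [0,0,0,0,0,-6]
    - [0,0,0,0,0,-6]
    - [0,0,0,0,0,-6]
    - [0,0,0,0,0,-6]
    - [0,0,0,0,0,-6]
    - [0,0,0,0,0,-6]

```text
t: 8.6
tcp_pos: [0.5611, -0.102, 0.1863]
tcp_rot: [0.68, 0.733, -0.0, -0.001]
wrist_force: [0.0, 0.1, -0.1]
finger_gap: 0.0072
finger_force: 40.3
```

Call:
send_rows:
  deltas:
    - [0,0,0,0,0,-6]
    - [0,0,0,0,0,-6]
    - [0,0,0,0,0,-6]
    - [0,0,0,0,0,-4]
    - [0,0,0,0,0,0]
    - [0,0,0,-2,0,0]
    - [0,0,0,-4,0,0]
    - [0,0,0,-5,0,0]
    - [0,0,0,-5,0,0]
    - [0,0,0,-5,0,0]
    - [0,0,0,-5,0,0]
    - [0,0,0,-5,0,0]
    - [0,0,0,-5,0,0]
    - [0,0,0,-5,0,0]
    - [0,0,0,-4,0,0]
    - [0,0,0,0,0,0]
    - [0,0,0,0,0,0]
    - [0,0,0,0,0,0]

```text
t: 10.1
tcp_pos: [0.5631, -0.1022, 0.1885]
tcp_rot: [0.49, 0.783, 0.325, 0.204]
wrist_force: [0.5, 0.2, -0.0]
finger_gap: 0.0069
finger_force: 40.8
```

```bash
cat > m2.py <<'E'
from h import *
s=state(); T=R.from_quat(s["tcp_rot"]).as_matrix(); p=np.array(s["tcp_pos"])
L=p+T@np.array([-.0441,.004,-.0023]); D=np.array([.5645,.2773,.128])
print("t",s["t"],"tcp",p.round(4),"label",L.round(4),"delta world",(D-L).round(4),"delta tool cm",(100*T.T@(D-L)).round(2))
print("label normal",T[:,1].round(3),"elev",np.degrees(np.arcsin(T[2,1])).round(1),"xs z",(-T[2,0]).round(3),"q",np.round(s["joint_pos"],3),"grip",s["finger_gap"],s["finger_force"],s["wrist_force"].round(1))
E
python3 m2.py
```

```text
t 10.1 tcp [ 0.5631 -0.1022  0.1885] label [ 0.5835 -0.1414  0.1929] delta world [-0.019   0.4187 -0.0649] delta tool cm [38.5   7.1  16.32]
label normal [0.635 0.308 0.708] elev 45.1 xs z 0.0 q [ 1.6    0.747 -1.37   2.255  0.616  0.19   0.383] grip 0.0068673578214117235 40.7671058177948 [ 0.5  0.2 -0. ]
```

Call:
send_rows:
  deltas:
    - [0.6,0.2,0.2,0,0,0]
    - [1.2,0.36,0.36,0,0,0]
    - [1.8,0.55,0.55,0,0,0]
    - [1.8,0.55,0.55,0,0,0]
    - [1.8,0.55,0.55,0,0,0]
    - [1.8,0.55,0.55,0,0,0]
    - [1.8,0.55,0.55,0,0,0]
    - [1.8,0.55,0.55,0,0,0]
    - [1.8,0.55,0.55,0,0,0]
    - [1.8,0.55,0.55,0,0,0]
    - [1.8,0.55,0.55,0,0,0]
    - [1.8,0.55,0.55,0,0,0]
    - [1.8,0.55,0.55,0,0,0]
    - [1.8,0.55,0.55,0,0,0]
    - [1.8,0.55,0.55,0,0,0]
    - [1.8,0.55,0.55,0,0,0]
    - [1.8,0.55,0.55,0,0,0]
    - [1.2,0.36,0.36,0,0,0]
    - [0.6,0.2,0.2,0,0,0]
    - [0,0,0,0,0,0]

```text
t: 11.77
tcp_pos: [0.5477, 0.2165, 0.1879]
tcp_rot: [0.488, 0.785, 0.325, 0.202]
wrist_force: [0.2, 0.2, -1.2]
finger_gap: 0.0072
finger_force: 40.8
```

```bash
python3 m2.py
```

```text
t 11.7667 tcp [0.5477 0.2165 0.1879] label [0.5682 0.1775 0.1924] delta world [-0.0037  0.0998 -0.0644] delta tool cm [ 9.13 -1.66  7.43]
label normal [0.634 0.313 0.707] elev 45.0 xs z 0.001 q [ 0.832  0.747 -1.494  2.384  2.001  0.68  -1.612] grip 0.007163233975702249 40.77649533748627 [ 0.2  0.2 -1.2]
```

Call:
send_rows:
  deltas:
    - [0.4,0,0.3,0,0,0]
    - [0.8,-0.1,0.6,0,0,0]
    - [1.1,-0.2,0.9,0,0,0]
    - [1.1,-0.2,0.9,0,0,0]
    - [1.1,-0.2,0.9,0,0,0]
    - [1.1,-0.2,0.9,0,0,0]
    - [1.1,-0.2,0.9,0,0,0]
    - [1.1,-0.2,0.9,0,0,0]
    - [0.8,-0.2,0.7,0,0,0]
    - [0.4,-0.2,0.3,0,0,0]
    - [0,0,0,0,0,0]
    - [0,0,0,0,0,0]
    - [0,0,0,0,0,0]
    - [0,0,0,0,0,0]

```text
t: 12.93
tcp_pos: [0.5442, 0.3101, 0.1228]
tcp_rot: [0.491, 0.783, 0.323, 0.203]
wrist_force: [0.4, 0.7, -0.9]
finger_gap: 0.0072
finger_force: 40.8
```

```bash
python3 m2.py; python3 - <<'E'
from h import *
a=cap("side","s4.png")[1][200:384,100:340]; b=cap("top","t4.png")[1][130:314,50:290]
cv2.imwrite("pics/j4.png",np.hstack([cv2.resize(a,(400,307)),cv2.resize(b,(400,307))])[:,:,::-1])
E
```

```text
t 12.9333 tcp [0.5442 0.3101 0.1228] label [0.5646 0.2709 0.1273] delta world [-0.0001  0.0064  0.0007] delta tool cm [0.57 0.24 0.14]
label normal [0.638 0.31  0.705] elev 44.9 xs z 0.001 q [ 0.429  0.931 -1.317  2.329  2.171  0.955 -1.828] grip 0.007228762340639944 40.77983379364014 [ 0.4  0.7 -0.9]
```

View pics/j4.png

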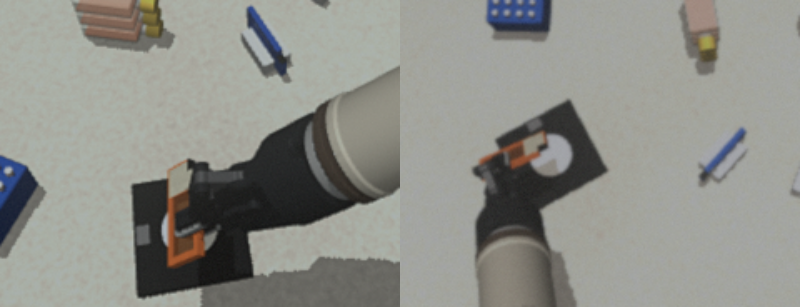

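Both views show the white label up and clear of the fingers, near the disc. I make the last small correction and check it.

Call:
send_rows:
  deltas:
    - [0.3,0.1,0.1,0,0,0]
    - [0.3,0.1,0.1,0,0,0]
    - [0,0,0,0,0,0]
    - [0,0,0,0,0,0]
    - [0,0,0,0,0,0]
    - [0,0,0,0,0,0]
    - [0,0,0,0,0,0]
    - [0,0,0,0,0,0]

```text
t: 13.7
tcp_pos: [0.5436, 0.3177, 0.1224]
tcp_rot: [0.49, 0.784, 0.323, 0.202]
wrist_force: [-0.5, 0.1, -0.1]
finger_gap: 0.0071
finger_force: 40.8
```

```bash
python3 m2.py; python3 - <<'E'
from h import *
ci,b=cap("top","t5.png"); u,v=proj(ci,[.5645,.2773,.128]); print("expected label px",u,v,"disc",proj(ci,[.5645,.2773,.008]))
u,v=int(u),int(v); c=b[v-40:v+40,u-50:u+50]
cv2.imwrite("pics/t5c.png",cv2.resize(c,(600,480),interpolation=0)[:,:,::-1])
E
```

```text
t 13.7 tcp [0.5436 0.3177 0.1224] label [0.564  0.2785 0.1269] delta world [ 0.0005 -0.0012  0.0011] delta tool cm [-0.13  0.07 -0.08]
label normal [0.638 0.311 0.705] elev 44.8 xs z 0.0 q [ 0.409  0.935 -1.315  2.321  2.166  0.964 -1.831] grip 0.0070616387094183004 40.78006625175476 [-0.5  0.1 -0.1]
expected label px 127.18572897124102 216.60773258440722 disc (np.float64(139.9924006785352), np.float64(222.98441708909985))
```

View pics/t5c.png

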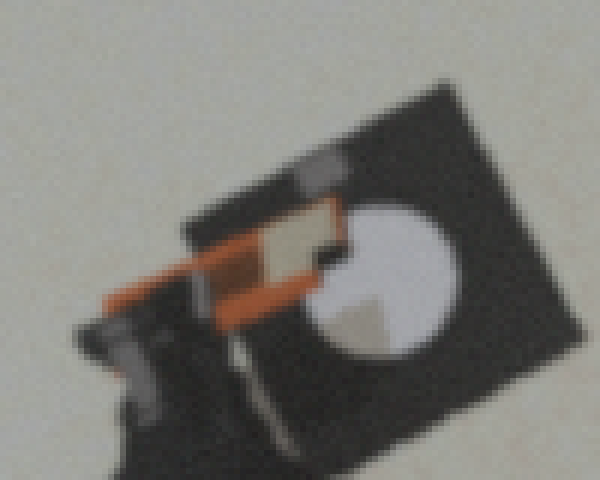

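The label is at crop (300,243), where the calibration puts a point 12 cm above the disc centre. The step is at its end and the fingers are clear of it.

```bash
python3 -c "
from plant import *
print(finish_job())"
```

```text
the job is handed in; nothing more can be done
None
```

I handed the job in at about 14 s, with the orange slide held steady: its label is about 12 cm above the pad, within about 2 mm of the disc centre and turned up 45°, with the fingers clear of the label.

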